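Fit the taper-shank lifting handle and open the curing box

TASK

Take the lifting handle with the flat-sided grip out of the wooden rack, set its tapered shank in the socket of the curing box's sloping cover and tap it fully home, collar down on the cover, so that friction alone holds it. By the handle, lift the cover out of its recess and slide it in its channels all the way to the parking end; set it down there and leave the handle standing in it. Leave the other things on the bench where they are.

Things in the scene. Friction and masses are not known exactly. Their poses are not given: they have to be found in the camera images.
- handle_grip (a point): Lifting handle, 99 mm long, 0.13-0.24 kg. Point: centre of its black flat-sided grip block, 46 mm (own x) by 30 mm (own y, grasp across this) by 46 mm high. Own z runs up the handle from shank to grip. Starts upright in the wooden rack, axes parallel to the rack's. The other tool in the rack has a round knob and round shank; which pocket holds which varies.
- handle_seat (a point): Same handle and axes: point on its axis at the underside of its steel collar, 31 mm below handle_grip. Collar 50 x 50 x 8 mm. Below it the square tapered steel shank, 45 mm long, 26 mm square at the collar, 17 mm square at the tip. Fully home, this point coincides with socket.
- rack: Fixed plywood block 200 (x) x 85 (y) x 52 mm high, origin at the centre of its underside, with two 31 mm square through pockets 48 mm either side of the middle along its x. The tools' collars rest on its top; lift the handle straight up 45 mm or more to free it.
- curing_box: Bench curing box, 220 x 270 mm, about 0.18 m high at the back, fixed; origin on the bench under its middle. Its top slopes up at 25 degrees along own x, low side to the robot. Channels 14 mm high run along own y on it. The cover is an aluminium block 100 x 100 x 56 mm, 0.25-0.42 kg, its lower 20 mm sunk in a recess at the box's -y end; parking deck at the +y end.
- socket (a point): Centre of the mouth of the tapered socket in the cover's top face; moves with the cover. Own z points out of it, square to the slope (25 degrees from vertical); own x uphill, own y along the channels to the parking end. Mouth 23.6 mm along own x (between two dark sprung jaws), 28 mm along own y, 50 mm deep. Set in lightly, the collar stays 10-13 mm proud; 8-15 N along the axis drives it home.
- cover (a joint): Lift of the cover square to the slope, in m: 0 = seated in its recess, at most 0.045. It must be above 0.020 before it can slide; set down on the parking deck it reads 0.020. Driven home, the shank holds against a pull of about 8 N, more than the cover weighs.
- carriage (a joint): Slide of the cover along the channels (along socket's own y), in m: 0 = over its recess, 0.114 = the stop at the parking end; it rubs with about 1 N.
- driver_mid (a point): Bystander: the round-knobbed tool in the rack's other pocket, 99 mm long, 50 mm across the collar; point half-way up, z up.
- bottle_mid (a point): Bystander: clear bottle, 64 mm across, 190 mm high; point half-way up.
- reel_mid (a point): Bystander: plastic reel, 64 mm across, 50 mm high; point half-way up.
- jar_mid (a point): Bystander: glass jar, 52 mm across, 55 mm high; point half-way up.
- screwdriver_mid (a point): Bystander: screwdriver lying flat, 170 mm long; point at the middle of its underside.
There are look-alikes about, which are no part of the job. Leave any red look-alike of the part that bears handle_grip alone.

How it is judged:
By the outcome, as a careful person would: the job done as asked, in the order asked, and still so for the second after the job is handed in, with the robot touching nothing.
It also fails if it takes over 51 s, if anything falls off the work surface, if the arm or the gripper's body presses on something with over 40 N, if the wrist force passes 120 N, or if a joint passes its speed limit or range.

ROBOT

A 6-joint arm with a two-finger parallel gripper is mounted at the origin on the work surface. World frame = base frame: x ahead of the robot, y to its left, z up, the work surface at z = 0. Lengths are in m, angles in rad, forces in N, time in s.
With the tool pointing down it reaches from about 0.425 to 0.95 m from the base axis. Payload 3.5 kg.
Tool frame: the origin (TCP) lies at the very end of the fingers, on their centre line; the grasp point (between the pads) lies 19 mm behind it; z points along the fingers, y is the direction in which the jaws open and shut (so a half turn about z gives the same grasp; the last joint's range is limited). The gripper opens to 85 mm and grips with 20 to 120 N. Pads are 22 mm wide; open, the fingers measure 114 mm over their backs; the gripper's body (76 mm by 85 mm) begins 54 mm behind the grasp point. The pads swing forward as they close: fully open they stand 13 mm farther back than shut.
Start: joints at [-0.15, 0.286, 1.577, -0, 1.279, -0.15], TCP at [0.675, 0, 0.231] pointing down, gripper open.
Joint ranges: [-2.77, 2.77], [-0.9, 2.22], [0.21, 2.48], [-1.53, 4.67], [0.24, 2.81], [-2.84, 2.84]. Speed limits (rad/s): [2.79, 2.79, 3.14, 3.14, 3.14, 3.14].

INTERFACE

Orientations are given as a unit quaternion [x, y, z, w].
In Python, from plant import get_state, read_camera, sign_off gives the robot as it stands.
- The arm moves only by the tool step_arm, never from a script. Its argument "targets" is a list that holds one entry, the list of rows, each a list of 5 numbers: the opening, from 0 (shut) to 1 (fully open), then the shift along the tool's x, y, z each as a share of 4 cm, from -1 to 1, then the turn about the tool's z as a share of 5 degrees, from -1 to 1. A call has 1 to 10 rows; each row shifts and turns the commanded pose from where the row before left it, along the tool's axes as they then stand; what a row does not reach is not made up. A row lasts 1/12 s, in which the tool goes at most 41.7 mm and 7.16 degrees, less where a joint would pass 70% of its speed; a pose out of reach is approached as far as the arm can. A call with a number of a shift or a turn outside -1 to 1 is refused whole. A call with a gripper value outside its range is refused whole. The fingers move at their own pace and stop on an object; "squeeze" is the grip in N (left out, the last holds). Time passes only in rows, so rows that do not move let the fingers close. It gives the time, the measured TCP pose, the force and the opening at its end, in the units of the state.
- get_state(): the state, without advancing time (a new reading comes with each control period).
- read_camera(name): name is "scene" or "side" or "wrist"; returns a dict with "pixels" (400x640x3 uint8, red, green, blue), "range_z" (400x640 float32, m along the optical axis (not along the pixel's ray), 0 where there is no reading), "mtx" (3x3 intrinsics, pixels), "rvec" (rotation vector, rad) and "tvec" (3), from world to camera coordinates, as OpenCV has them. Camera axes: x right, y down, z forward; pixel columns grow to the right and rows downward; lengths in m; the calibration is good to about 2 mm. A picture is of the moment at which its call begins.
- sign_off(): hands the job in, once; it reports no verdict.
The state is a dict: "time": time; "qpos": joint angles; "dq": joint speeds; "joint_efforts": joint torques, N m; "eef_pos": TCP position; "tcp_rot": TCP orientation; "contact_force": force on the tool from outside, world axes, zero at the start; "wrist_torque": the same for the moment, N m; "opening": opening from 0.0 (shut) to 1.0 (fully open).
Only numpy, scipy, OpenCV 4.12 (cv2) and the standard library are available. Lean on these libraries where they do the work, as an engineer would, in place of code of your own. Each camera call takes 0.05 s, during which the arm holds its last target.

## Working session

There is one attempt and no reset: what is moved stays moved. The work goes in short steps, Python scripts to look and compute and a tool call to move; the robot and the scene stay as the last step left them, time stands still between calls to the robot, and variables do not carry over. Pictures are saved under pics/ and viewed, and the job is handed in when it is done.

Besides the shell and the picture viewer there is one more tool, called after ">>>" by a JSON object that holds its "name" and its "arguments". step_arm: Moves the arm, as the interface text tells. Shift numbers are shares of 4 cm and turn numbers shares of 5 degrees, none past 1 either way. Its arguments: {"type":"object","properties":{"targets":{"type":"array"},"squeeze":{"type":"number"}},"required":["targets"]}

```bash
ls; mkdir -p pics; cat > h.py <<'E'
import numpy as np,cv2
from plant import get_state,read_camera,sign_off
from scipy.spatial.transform import Rotation as R
def cam(n):
    d=read_camera(n); np.savez('last_%s.npz'%n,**d); return d
def world(d,u,v,z=None):
    K=np.array(d['mtx']);Rm=cv2.Rodrigues(np.array(d['rvec'],float))[0];t=np.array(d['tvec'],float).ravel()
    ray=np.linalg.inv(K)@np.array([u,v,1.]); c=-Rm.T@t; r=Rm.T@ray
    if z is None: return c+r*d['range_z'][int(round(v)),int(round(u))]
    return c+r*(z-c[2])/r[2]
def cloud(d):
    K=np.array(d['mtx']);Rm=cv2.Rodrigues(np.array(d['rvec'],float))[0];t=np.array(d['tvec'],float).ravel()
    v,u=np.mgrid[0:400,0:640]; Z=d['range_z']
    P=np.stack([u,v,np.ones_like(u)],-1)@np.linalg.inv(K).T*Z[...,None]
    W=(P-t)@Rm; W[Z==0]=np.nan; return W
def proj(d,p): return cv2.projectPoints(np.array(p,float).reshape(-1,3),np.array(d['rvec'],float),np.array(d['tvec'],float),np.array(d['mtx'],float),None)[0].reshape(-1,2)
def save(d,n): cv2.imwrite('pics/'+n,d['pixels'][...,::-1])
def load(n): return dict(np.load('last_%s.npz'%n))
E
python3 - <<'E'
from h import *
for n in ['scene','side','wrist']:
    d=cam(n); save(d,n+'0.png')
    Rm=cv2.Rodrigues(d['rvec'])[0]; print(n,-Rm.T@d['tvec'].ravel(),Rm[2])
s=get_state();print(s)
E
```

```text
pics
scene [ 1.33830868 -0.7206592   0.80383538] [-0.6517793   0.54893365 -0.52331214]
side [0.26080763 1.04051711 0.76815581] [ 0.19991238 -0.82113173 -0.53458182]
wrist [0.67616435 0.07609602 0.373381  ] [-0.00192055 -0.29870217 -0.95434445]
{'time': 0.15, 'qpos': array([-1.50000571e-01,  2.87003560e-01,  1.57783850e+00, -3.39519309e-05,
        1.27856913e+00, -1.50038490e-01]), 'dq': array([-0.0003591 , -0.00354523, -0.00457934,  0.00064981,  0.00045656,
       -0.00014072]), 'joint_efforts': array([ 7.91554030e-04, -4.06602967e+01, -2.93140125e+01, -8.94972595e-05,
        3.96185191e-03, -2.97825103e-06]), 'eef_pos': array([6.74496733e-01, 9.70719613e-05, 2.30238523e-01]), 'tcp_rot': array([ 7.07089614e-01,  7.07123364e-01, -5.52715067e-04, -7.22177018e-04]), 'contact_force': array([ 0.07942664, -0.56034511, -0.22523044]), 'wrist_torque': array([-0.00801514,  0.03710189,  0.02395193]), 'opening': 0.9994104024580095}
```

View pics/scene0.png

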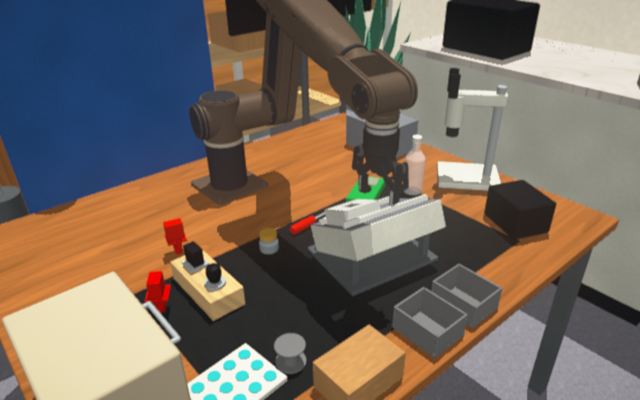

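View pics/side0.png

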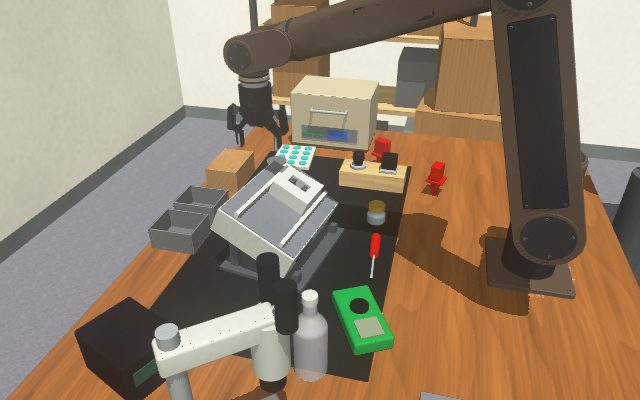

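View pics/wrist0.png

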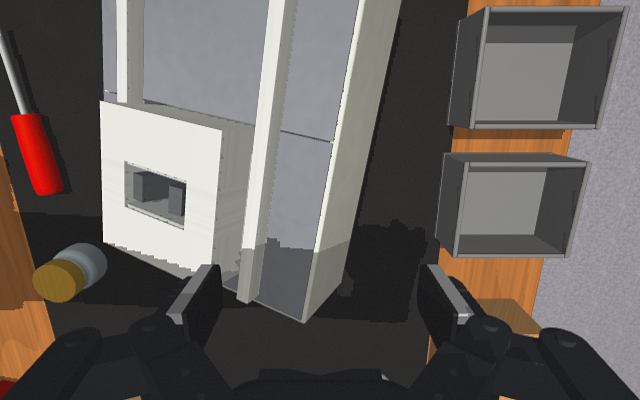

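The flat grip is in the pocket nearer the robot: scene (193,253), side (389,160). The round knob is at scene (213,272). The cover is at wrist (160,185) with its socket at (155,193). The two red look-alikes are beside the rack. Next I'll measure rack and box.

```bash
python3 - <<'E'
from h import *
for n in ['scene','side']:
    d=load(n); W=cloud(d); hsv=cv2.cvtColor(d['pixels'],cv2.COLOR_RGB2HSV)
    box=(160,230,255,330) if n=='scene' else (325,130,425,205)
    c=d['pixels'][box[1]:box[3],box[0]:box[2],::-1]
    cv2.imwrite('pics/z_%s.png'%n,cv2.resize(c,None,fx=6,fy=6,interpolation=cv2.INTER_NEAREST))
    sub=W[box[1]:box[3],box[0]:box[2]]; h=hsv[box[1]:box[3],box[0]:box[2]]
    z=sub[...,2]
    m=(abs(z-.052)<.005)&(h[...,1]>60)&(h[...,2]>90)
    P=sub[m][:,:2].astype(np.float32); print(n,'racktop',m.sum(),cv2.minAreaRect(P),np.median(z[m]))
    m=(z>.075)&(z<.2)&(h[...,2]<80)
    k,l,st,ce=cv2.connectedComponentsWithStats(m.astype(np.uint8))
    for i in range(1,k):
        if st[i,4]>15:
            Q=sub[l==i]; print(' dark',st[i],Q.min(0).round(4),Q.max(0).round(4),cv2.minAreaRect(Q[Q[:,2]>Q[:,2].max()-.008][:,:2].astype(np.float32)))
d=load('wrist');W=cloud(d)
for u,v in [(60,60+50),(105,105),(220,130),(110,240),(215,275),(160,130),(205,200)]: print(u,v,W[v,u].round(4))
E
```

```text
scene racktop 1362 ((0.37388038635253906, -0.3666520118713379), (0.16491055488586426, 0.32293930649757385), 89.49723052978516) 0.052019116466015425
 dark [ 24  12  19  22 290] [ 0.365  -0.3437  0.0756] [ 0.4106 -0.314   0.109 ] ((0.3877938687801361, -0.32910823822021484), (0.0447656624019146, 0.029442105442285538), 1.9552620649337769)
 dark [ 46  34  15  17 209] [ 0.4722 -0.3461  0.075 ] [ 0.5004 -0.3134  0.1084] ((0.48577767610549927, -0.33011001348495483), (0.025425953790545464, 0.022994045168161392), 63.83990478515625)
side racktop 783 ((0.45273035764694214, -0.35357865691185), (0.20790418982505798, 0.48598161339759827), 34.43177795410156) 0.05272167013062707
 dark [ 28  20  11  13 117] [ 0.4634 -0.3367  0.0753] [ 0.4952 -0.3021  0.1071] ((0.48061320185661316, -0.32087332010269165), (0.02793915383517742, 0.025213930755853653), 39.28655242919922)
 dark [ 57  22  16  15 195] [ 0.3611 -0.3368  0.0754] [ 0.4055 -0.3017  0.1102] ((0.382785439491272, -0.32064810395240784), (0.03545224294066429, 0.04359065741300583), 84.48789978027344)
60 110 [ 0.3966  0.0644 -0.0004]
105 105 [0.5378 0.0722 0.1487]
220 130 [0.6223 0.06   0.1896]
110 240 [ 0.5246 -0.0212  0.1503]
215 275 [0.6332 0.0074 0.2513]
160 130 [0.5817 0.0584 0.1717]
205 200 [0.6096 0.0202 0.1877]
```

```bash
python3 - <<'E'
from h import *
d=load('wrist');W=cloud(d)
# plane fit to cover top, near (115..210,110..260) excluding socket
m=np.zeros((400,640),np.uint8); cv2.fillPoly(m,[np.array([[108,110],[215,138],[208,262],[112,236]])],1)
cv2.fillPoly(m,[np.array([[115,155],[195,175],[195,235],[115,210]])],0)
P=W[m>0];P=P[~np.isnan(P[:,0])]
c=P.mean(0);u,s,vt=np.linalg.svd(P-c,full_matrices=False);n=vt[2]*np.sign(vt[2,2])
for _ in range(3):
    r=(P-c)@n; P2=P[abs(r)<.003]; c=P2.mean(0); n=np.linalg.svd(P2-c,full_matrices=False)[2][2]; n*=np.sign(n[2])
print(len(P),len(P2),c,n,'tilt',np.degrees(np.arccos(n[2])),'uphill yaw',np.degrees(np.arctan2(-n[1],-n[0])),np.std((P2-c)@n))
cv2.imwrite('pics/z_w.png',cv2.resize(d['pixels'][80:300,80:270,::-1],None,fx=2.6,fy=2.6))
E
```

```text
8171 8171 [0.57860157 0.02719129 0.17154004] [-0.41687079  0.0712035   0.90617261] tilt 25.018319529001623 uphill yaw -9.69285217243399 0.0004572694424849017
```

View pics/z_w.png

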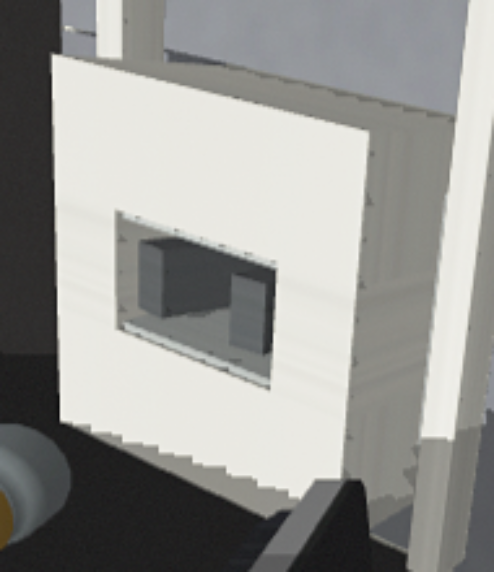

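View pics/z_scene.png

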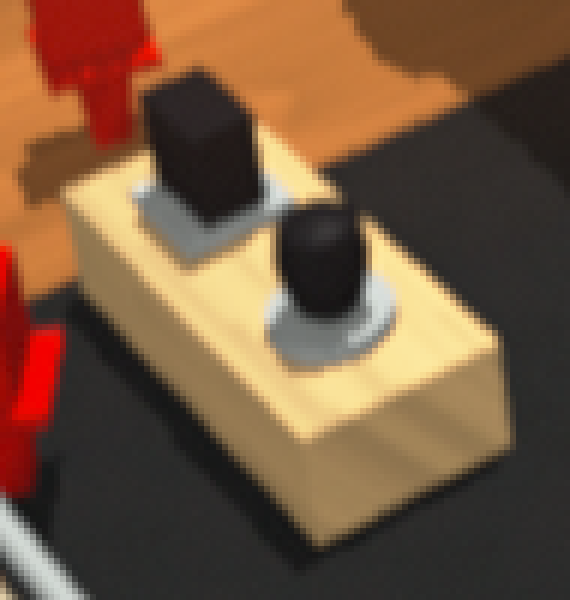

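View pics/z_side.png

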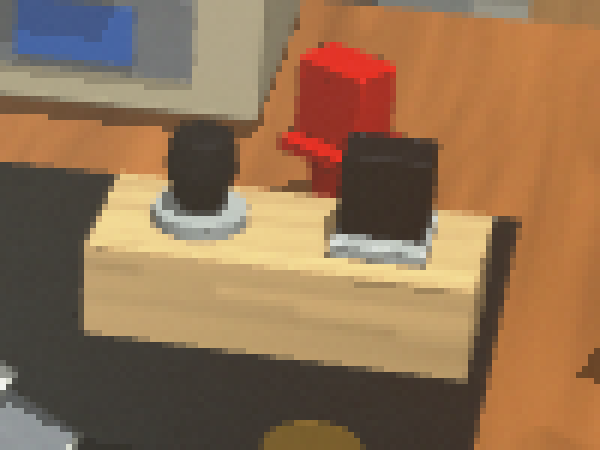

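```bash
python3 - <<'E'
from h import *
d=load('wrist')
K=d['mtx'];Rm=cv2.Rodrigues(d['rvec'])[0];C=-Rm.T@d['tvec'].ravel()
c0=np.array([0.57860157,0.02719129,0.17154004]);n=np.array([-0.41687079,0.0712035,0.90617261])
yaw=np.radians(-9.69)
ex=np.array([np.cos(yaw)*np.cos(np.radians(25)),np.sin(yaw)*np.cos(np.radians(25)),np.sin(np.radians(25))]);ey=np.array([-np.sin(yaw),np.cos(yaw),0])
def pl(u,v):
    r=Rm.T@np.linalg.inv(K)@[u,v,1]; return C+r*((c0-C)@n)/(r@n)
f=lambda x,y:(x/2.6+80-.3,y/2.6+80-.3)
for name,L in [('socket',[(117,210),(277,264),(270,390),(117,328)]),('cover',[(52,55),(369,130),(343,505),(60,421)])]:
    Q=np.array([pl(*f(*q)) for q in L]); c=Q.mean(0); print(name,c.round(4)); print(np.c_[(Q-c0)@ex,(Q-c0)@ey].round(4))
for nm,L in [('scene',[(65,190),(302,438),(498,345)]),('side',[(120,175),(90,247),(470,290),(495,218)])]:
    d=load(nm); o=(160,230) if nm=='scene' else (325,130)
    Q=np.array([world(d,x/6+o[0]-.4,y/6+o[1]-.4,.052) for x,y in L]); print(nm,Q.round(4))
    W=cloud(d);hsv=cv2.cvtColor(d['pixels'],cv2.COLOR_RGB2HSV)
    m=((hsv[...,0]<6)|(hsv[...,0]>174))&(hsv[...,1]>200)&(hsv[...,2]>60)
    k,l,st,ce=cv2.connectedComponentsWithStats(m.astype(np.uint8))
    for i in range(1,k):
        if st[i,4]>50: Q=W[l==i];print(' red',st[i],np.nanmin(Q,0).round(3),np.nanmax(Q,0).round(3))
d=load('scene');
# grip top corners in scene crop
for q in [(145,98),(200,70),(252,112),(200,142)]: print('top',world(d,q[0]/6+159.6,q[1]/6+229.6,.106).round(4))
E
```

```text
socket [0.5703 0.0181 0.1685]
[[-0.0339  0.0055]
 [ 0.0194  0.0052]
 [ 0.0193 -0.026 ]
 [-0.034  -0.0259]]
cover [0.5709 0.0211 0.1685]
[[-0.0574  0.0393]
 [ 0.0424  0.04  ]
 [ 0.0438 -0.0476]
 [-0.0576 -0.0608]]
scene [[ 0.3311 -0.3667  0.052 ]
 [ 0.5297 -0.3695  0.052 ]
 [ 0.533  -0.2862  0.052 ]]
 red [290 216  26  18 219] [ 0.33  -0.027 -0.005] [0.391 0.084 0.028]
 red [164 218  23  37 502] [ 0.218 -0.335  0.003] [ 0.272 -0.285  0.103]
 red [145 271  26  42 676] [ 0.339 -0.476 -0.003] [ 0.457 -0.395  0.102]
side [[ 0.5307 -0.3674  0.052 ]
 [ 0.5291 -0.2832  0.052 ]
 [ 0.3351 -0.2844  0.052 ]
 [ 0.3305 -0.3659  0.052 ]]
 red [375 137  16   7  53] [ 0.396 -0.462  0.094] [ 0.445 -0.413  0.103]
 red [426 161  21  34 391] [ 0.21  -0.327  0.001] [ 0.267 -0.273  0.102]
 red [370 233  11  26 203] [ 0.358 -0.016  0.006] [0.385 0.066 0.029]
top [ 0.3685 -0.3405  0.106 ]
top [ 0.3656 -0.3145  0.106 ]
top [ 0.4056 -0.313   0.106 ]
top [ 0.41   -0.3383  0.106 ]
```

>>> {"name": "step_arm", "arguments": {"targets": [[[1,0,0,-0.1,1],[1,0,0,-0.1,1],[1,0,0,-0.1,1],[1,0,0,-0.1,1],[1,0,0,-0.1,1],[1,0,0,-0.1,1],[1,0,0,-0.1,1],[1,0,0,-0.1,1],[1,0,0,-0.1,1],[1,0,0,-0.1,1]]], "squeeze": 25}}

```text
time: 0.98
eef_pos: [0.6747, 0.0001, 0.2709]
tcp_rot: [0.94, 0.34, -0.0, -0.0]
contact_force: [-0.2, 0.1, 0.6]
opening: 0.997
```

>>> {"name": "step_arm", "arguments": {"targets": [[[1,0,0,0,1],[1,0,0,0,1],[1,0,0,0,1],[1,0,0,0,1],[1,0,0,0,1],[1,0,0,0,1],[1,0,0,0,1],[1,0,0,0,1],[0.8,0,0,0,0],[0.8,0,0,0,0]]]}}

```text
time: 1.82
eef_pos: [0.6748, 0.0001, 0.2709]
tcp_rot: [1.0, 0.001, -0.0, -0.0]
contact_force: [0.2, 0.4, -0.1]
opening: 0.798
```

>>> {"name": "step_arm", "arguments": {"targets": [[[0.8,-0.36,0.41,0,0],[0.8,-0.36,0.41,0,0],[0.8,-0.36,0.41,0,0],[0.8,-0.36,0.41,0,0],[0.8,-0.36,0.41,0,0],[0.8,-0.36,0.41,0,0],[0.8,-0.36,0.41,0,0],[0.8,-0.36,0.41,0,0],[0.8,-0.36,0.41,0,0],[0.8,-0.36,0.41,0,0]]]}}

```text
time: 2.65
eef_pos: [0.5301, -0.1646, 0.2713]
tcp_rot: [1.0, 0.001, -0.0, 0.0]
contact_force: [0.5, -1.6, 0.5]
opening: 0.8
```

>>> {"name": "step_arm", "arguments": {"targets": [[[0.8,-0.36,0.41,0,0],[0.8,-0.36,0.41,0,0],[0.8,-0.36,0.41,0,0],[0.8,-0.36,0.41,0,0],[0.8,-0.36,0.41,0.2,0],[0.8,-0.36,0.41,0.4,0],[0.8,-0.36,0.41,0.4,0],[0.8,-0.36,0.41,0.4,0],[0.8,-0.2,0.2,0.4,0],[0.8,0,0,0,0]]]}}

```text
time: 3.48
eef_pos: [0.405, -0.3029, 0.1956]
tcp_rot: [1.0, -0.001, -0.002, -0.002]
contact_force: [0.1, 0.2, -0.2]
opening: 0.797
```

```bash
python3 - <<'E'
from h import *
for n in ['scene','side','wrist']: save(cam(n),n+'1.png')
s=get_state();print(s['eef_pos'],s['qpos'])
E
```

```text
[ 0.40830173 -0.30313509  0.20010233] [-8.38582712e-01 -5.66384154e-02  2.01069070e+00  4.38694181e-04
  1.18669135e+00  7.31298315e-01]
```

View pics/wrist1.png

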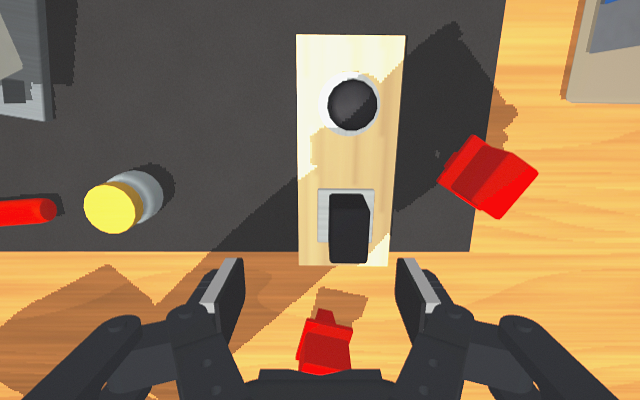

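Wrist view: the flat grip's top is at about (349,225), with the round knob at (352,103) and a red look-alike at (325,350). The rack runs straight up the image.

```bash
python3 - <<'E'
from h import *
d=load('wrist');W=cloud(d)
s=W[185:275,315:385];g=d['pixels'][185:275,315:385].max(-1)
m=(s[...,2]>.102)&(s[...,2]<.11)&(g<90)
print(m.sum(),cv2.minAreaRect(s[m][:,:2].astype(np.float32)),s[m].min(0),s[m].max(0))
m=(s[...,2]>.054)&(s[...,2]<.064)
print(m.sum(),cv2.minAreaRect(s[m][:,:2].astype(np.float32)),np.median(s[m],0))
a=W[30:270,290:410];m=abs(a[...,2]-.052)<.002
m&=(d['pixels'][30:270,290:410,0]>100)
print('rack',cv2.minAreaRect(a[m][:,:2].astype(np.float32)))
E
```

```text
2162 ((0.38574931025505066, -0.3256535828113556), (0.029883313924074173, 0.045242346823215485), 88.98138427734375) [ 0.36325217 -0.34074264  0.10205315] [ 0.40852855 -0.31056713  0.10923582]
1137 ((0.37223583459854126, -0.33112233877182007), (0.07659322768449783, 0.06430625170469284), 0.21081624925136566) [ 0.39584519 -0.3097488   0.06039032]
rack ((0.4328543245792389, -0.3261524736881256), (0.08535580337047577, 0.20048542320728302), 89.40103149414062)
```

>>> {"name": "step_arm", "arguments": {"targets": [[[0.8,-0.2,0.2,0,0.14],[0.8,-0.2,0.2,0,0],[0.8,-0.17,0.165,0,0],[0.8,0,0,0.3,0],[0.8,0,0,0.4,0],[0.8,0,0,0.4,0],[0.8,0,0,0.4,0],[0.8,0,0,0.3,0],[0.8,0,0,0,0],[0.8,0,0,0,0]]]}}

```text
time: 4.47
eef_pos: [0.3844, -0.3252, 0.1264]
tcp_rot: [1.0, -0.006, -0.001, -0.001]
contact_force: [0.7, 0.0, -0.1]
opening: 0.805
```

>>> {"name": "step_arm", "arguments": {"targets": [[[0.8,0.03,0,0.3,0],[0.8,0,0,0.3,0],[0.8,0,0,0.3,0],[0.8,0,0,0.3,0],[0.8,0,0,0.2,0],[0.8,0,0,0.15,0],[0.8,0,0,0,0],[0.8,0,0,0,0]]]}}

```text
time: 5.13
eef_pos: [0.3859, -0.3255, 0.0649]
tcp_rot: [1.0, -0.006, -0.0, -0.0]
contact_force: [0.8, 0.6, -1.1]
opening: 0.802
```

```bash
python3 - <<'E'
from h import *
save(cam('wrist'),'wrist2.png'); save(cam('side'),'side2.png')
print(get_state()['eef_pos'],get_state()['contact_force'])
d=load('side'); cv2.imwrite('pics/side2z.png',cv2.resize(d['pixels'][100:220,300:440,::-1],None,fx=5,fy=5))
E
```

```text
[ 0.38636768 -0.32605748  0.06588231] [ 0.15850131  0.4138584  -0.0962673 ]
```

View pics/wrist2.png

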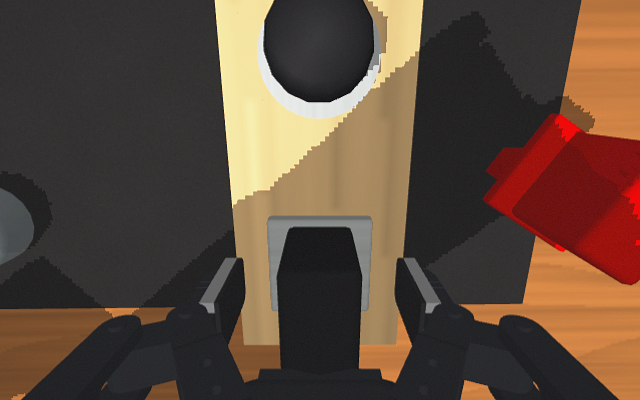

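View pics/side2z.png

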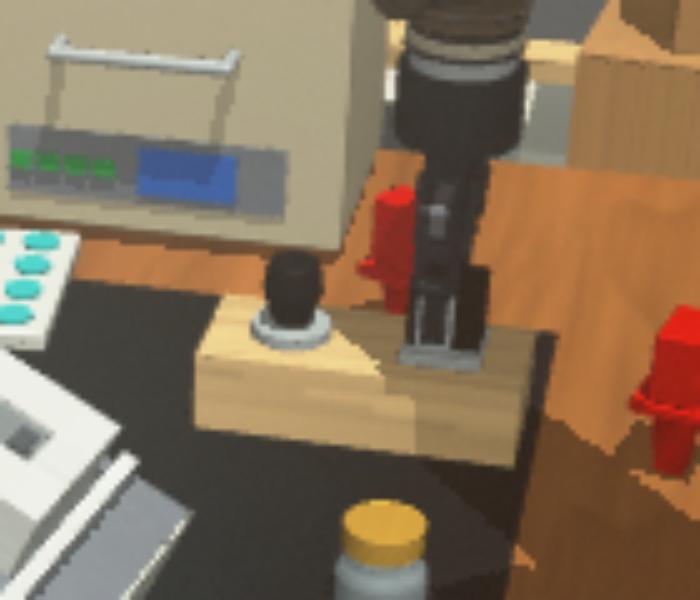

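The pads at (225,300) and (412,300) straddle the grip block at (320,300) symmetrically, so I'll close.

>>> {"name": "step_arm", "arguments": {"targets": [[[0,0,0,0,0],[0,0,0,0,0],[0,0,0,0,0],[0,0,0,0,0],[0,0,0,0,0],[0,0,0,0,0],[0,0,0,0,0],[0,0,0,0,0]]], "squeeze": 25}}

```text
time: 5.9
eef_pos: [0.3863, -0.3259, 0.0659]
tcp_rot: [1.0, -0.006, 0.0, 0.0]
contact_force: [0.0, 0.5, 3.8]
opening: 0.351
```

>>> {"name": "step_arm", "arguments": {"targets": [[[0,0,0,-0.1,0],[0,0,0,-0.1,0],[0,0,0,-0.1,0],[0,0,0,-0.1,0],[0,0,0,-0.1,0],[0,0,0,-0.1,0],[0,0,0,-0.1,0],[0,0,0,0,0],[0,0,0,0,0]]]}}

```text
time: 6.65
eef_pos: [0.3861, -0.3258, 0.0937]
tcp_rot: [1.0, -0.006, 0.0, 0.0]
contact_force: [0.3, -0.3, -1.8]
opening: 0.351
```

```bash
cat > look.py <<'E'
from h import *
import sys
i=sys.argv[1]
p=get_state()['eef_pos']+[0,0,.02]
out=[]
for n in ['side','scene']:
    d=cam(n); u,v=proj(d,p)[0].astype(int); h=50
    u=np.clip(u,60,580);v=np.clip(v,h,400-h)
    out.append(cv2.resize(d['pixels'][v-h:v+h,u-50:u+50,::-1],None,fx=4,fy=4))
cv2.imwrite('pics/look%s.png'%i,np.hstack(out))
s=get_state();print(s['eef_pos'].round(4),s['contact_force'].round(2),s['opening'])
E
python3 look.py 3
```

```text
[ 0.3859 -0.3254  0.0932] [-0.68  1.15 -1.93] 0.3456079180247924
```

View pics/look3.png

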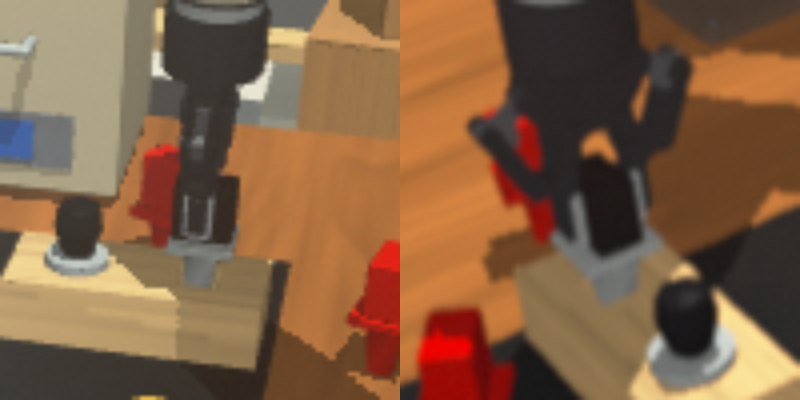

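The handle is lifted 28 mm, its shank is still in the pocket, and it weighs about 1.9 N. Next I tilt it in the pads by pushing the shank against the pocket wall.

>>> {"name": "step_arm", "arguments": {"targets": [[[0,-0.07,0,0,0],[0,-0.07,0,0,0],[0,-0.07,0,0,0],[0,-0.07,0,0,0],[0,0,0,0,0]]], "squeeze": 20}}

```text
time: 7.17
eef_pos: [0.3755, -0.3254, 0.0938]
tcp_rot: [1.0, -0.007, 0.001, 0.0]
contact_force: [4.3, 2.7, 0.1]
opening: 0.344
```

```bash
python3 look.py 4;python3 -c "
from h import *
print(get_state()['wrist_torque'])"
```

```text
[ 0.3755 -0.3255  0.0938] [4.96 2.25 0.05] 0.3461907085034856
[ 0.42162703 -1.00402563 -0.01578079]
```

View pics/look4.png

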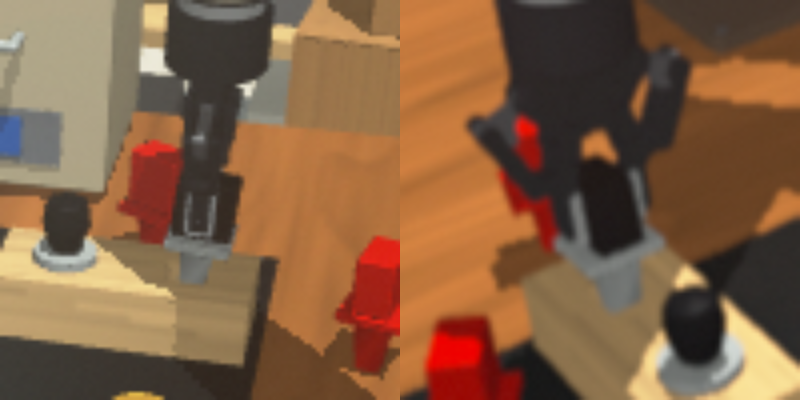

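Contact is at about 5 N and the handle is pivoting in the pads as intended, so I continue.

>>> {"name": "step_arm", "arguments": {"targets": [[[0,-0.06,0,0,0],[0,-0.06,0,0,0],[0,-0.06,0,0,0],[0,-0.06,0,0,0],[0,-0.06,0,0,0],[0,-0.06,0,0,0],[0,-0.06,0,0,0],[0,-0.06,0,0,0],[0,0,0,0,0]]]}}

```text
time: 8.02
eef_pos: [0.3559, -0.3252, 0.0934]
tcp_rot: [1.0, -0.006, 0.001, 0.0]
contact_force: [3.9, 0.9, -1.2]
opening: 0.348
```

```bash
python3 look.py 5;python3 -c "
from h import *
print(get_state()['wrist_torque'])"
```

```text
[ 0.3559 -0.3252  0.0935] [ 4.79  0.27 -1.58] 0.35008151628304635
[ 0.27996372 -1.02053795  0.00593066]
```

View pics/look5.png

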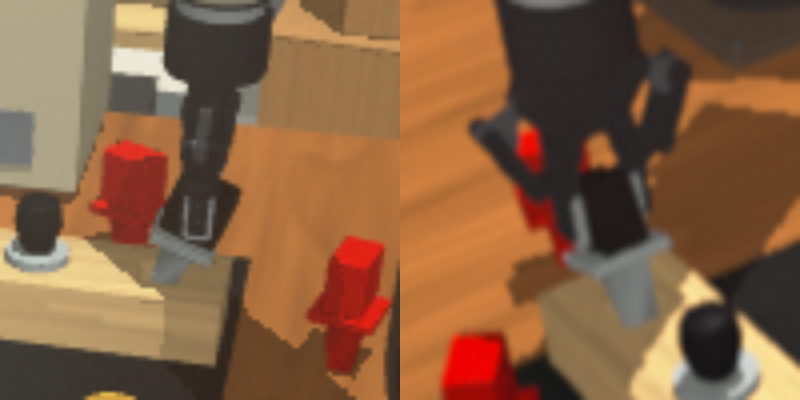

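It has tilted clearly. I'll firm up the grip, lift clear and measure the tilt.

>>> {"name": "step_arm", "arguments": {"targets": [[[0,0,0,0,0],[0,0,0,-0.1,0],[0,0,0,-0.2,0],[0,0,0,-0.3,0],[0,0,0,-0.4,0],[0,0,0,-0.4,0],[0,0,0,-0.4,0],[0,0,0,-0.4,0],[0,0,0,-0.3,0],[0,0,0,0,0]]], "squeeze": 60}}

```text
time: 8.95
eef_pos: [0.3559, -0.3267, 0.1966]
tcp_rot: [1.0, -0.006, 0.001, 0.002]
contact_force: [0.1, 0.9, -2.0]
opening: 0.343
```

>>> {"name": "step_arm", "arguments": {"targets": [[[0,0,0,-0.4,0],[0,0,0,-0.4,0],[0,0,0,-0.4,0],[0,0,0,-0.2,0],[0,0,0,0,0],[0,0,0,0,0]]]}}

```text
time: 9.45
eef_pos: [0.3553, -0.3251, 0.2487]
tcp_rot: [1.0, -0.006, -0.0, -0.0]
contact_force: [0.2, 0.1, -2.7]
opening: 0.346
```

```bash
python3 look.py 6; python3 - <<'E'
from h import *
p=get_state()['eef_pos']
for n in ['side','scene']:
    d=load(n);W=cloud(d)
    hs=cv2.cvtColor(d['pixels'],cv2.COLOR_RGB2HSV)
    near=(abs(W[...,0]-p[0])<.08)&(abs(W[...,1]-p[1])<.05)&(W[...,2]>p[2]-.09)&(W[...,2]<p[2]+.02)
    m=near&(hs[...,1]<60)&(hs[...,2]>60)
    print(n,m.sum(),'steel',np.nanmin(W[m],0).round(4),np.nanmax(W[m],0).round(4))
    np.save('m_%s.npy'%n,m)
    im=d['pixels'].copy();im[m]=[0,255,0]
    u,v=proj(d,p)[0].astype(int)
    cv2.imwrite('pics/m_%s.png'%n,cv2.resize(np.hstack([im[v-50:v+50,u-50:u+50,::-1],d['pixels'][v-50:v+50,u-50:u+50,::-1]]),None,fx=4,fy=4,interpolation=cv2.INTER_NEAREST)); print(u,v)
E
```

```text
[ 0.355  -0.3246  0.2477] [-0.78  0.08 -0.95] 0.34398780920306976
side 227 steel [ 0.3341 -0.3472  0.1947] [ 0.3894 -0.2907  0.2675]
403 110
scene 345 steel [ 0.3474 -0.3515  0.1958] [ 0.393  -0.3004  0.2676]
177 190
```

View pics/m_side.png

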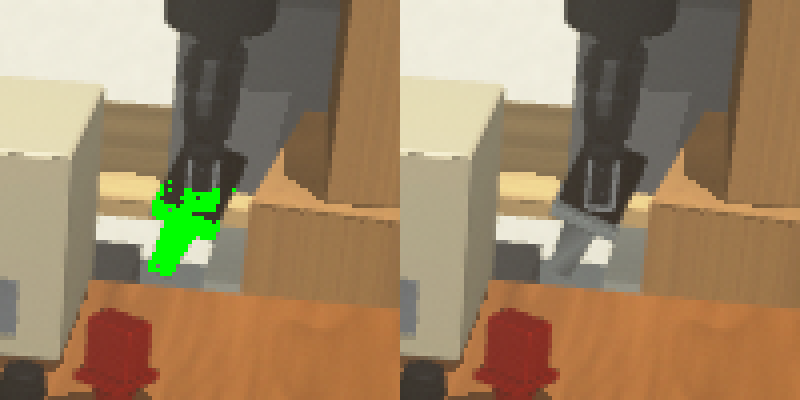

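View pics/m_scene.png

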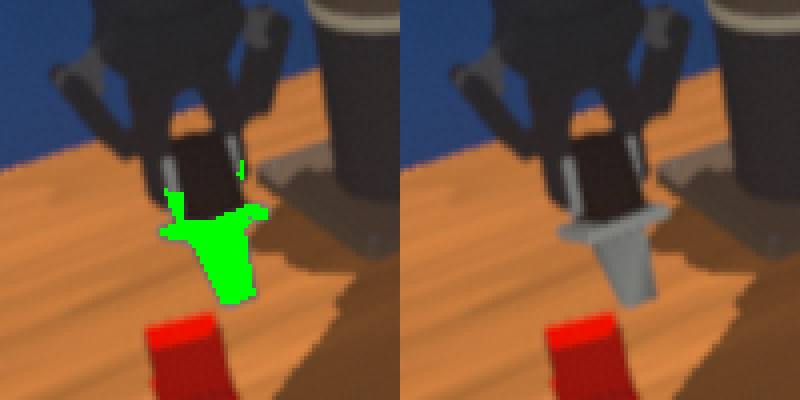

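```bash
python3 - <<'E'
from h import *
p=get_state()['eef_pos']
d=load('side');W=cloud(d);m=np.load('m_side.npy')
P=W[m]; P=P[P[:,2]<.225]
print(len(P), 'y',np.percentile(P[:,1],[5,50,95]))
th=np.radians(25)
for it in range(6):
    a=np.array([np.sin(th),-np.cos(th)]); b=np.array([np.cos(th),np.sin(th)])
    q=P[:,[0,2]]-[p[0],p[2]+.019]; s=q@a;t=q@b
    bins=[(c,(t[abs(s-c)<.0025].min()+t[abs(s-c)<.0025].max())/2,np.ptp(t[abs(s-c)<.0025])) for c in np.arange(.044,.073,.003) if (abs(s-c)<.0025).sum()>6]
    B=np.array(bins); k=np.polyfit(B[:,0],B[:,1],1); th+=np.arctan(k[0])
print(np.degrees(th)); print(B.round(4),s.min(),s.max())
# pixel corners collar line in side view ray-cast onto plane y=-.3255+.025
K=d['mtx'];Rm=cv2.Rodrigues(d['rvec'])[0];C=-Rm.T@d['tvec'].ravel()
def onY(u,v,y):
    r=Rm.T@np.linalg.inv(K)@[u,v,1]; return C+r*(y-C[1])/r[1]
o=(353,60)
for q in [(552,213),(618,238)]: print('collar',onY((q[0]-400)/4+o[0],q[1]/4+o[1],-.3005).round(4))
for q in [(552,268),(574,277),(582,222),(612,233)]: print('shank',onY((q[0]-400)/4+o[0],q[1]/4+o[1],-.314).round(4))
E
```

```text
68 y [-0.31903721 -0.31513806 -0.310739  ]
21.554832830455364
[[ 0.047  -0.0013  0.0159]
 [ 0.05   -0.0007  0.0193]
 [ 0.053   0.0001  0.0209]
 [ 0.056  -0.0003  0.0183]
 [ 0.059   0.0005  0.0167]
 [ 0.062  -0.0003  0.0184]
 [ 0.065  -0.0003  0.0184]
 [ 0.068  -0.0013  0.017 ]
 [ 0.071  -0.0006  0.0184]] 0.04225716709742382 0.07849981941752966
collar [ 0.3877 -0.3005  0.2456]
collar [ 0.3397 -0.3005  0.2315]
shank [ 0.3857 -0.314   0.1984]
shank [ 0.3693 -0.314   0.1931]
shank [ 0.3671 -0.314   0.2356]
shank [ 0.3451 -0.314   0.2294]
```

```bash
python3 - <<'E'
from h import *
d=cam('wrist');save(d,'wrist6.png');W=cloud(d)
s=get_state();p=s['eef_pos'];Rt=R.from_quat(s['tcp_rot'])
L=(W-p)@Rt.as_matrix()  # tool frame
m=(abs(L[...,1])<.012)&(L[...,2]<0.01)&(L[...,2]>-.075)&(L[...,0]>-.03)&(L[...,0]<.06)&(d['pixels'].max(-1)<110)
v,u=np.nonzero(m);print(len(u),u.min(),u.max(),v.min(),v.max())
for r in range(v.min(),v.max(),6):
    k=m[r]; 
    if k.sum()>5: print(r,k.sum(),np.median(L[r][k],0).round(4),d['pixels'][r][k].mean().round(0))
E
```

```text
10033 270 365 211 378
211 54 [ 0.031   0.0004 -0.0044] 101.0
217 57 [ 0.03    0.0002 -0.0094] 33.0
223 58 [ 0.0287 -0.     -0.0131] 33.0
229 59 [ 0.0274  0.0002 -0.0166] 34.0
235 60 [ 0.0262 -0.     -0.0199] 33.0
241 62 [ 0.0251 -0.     -0.0232] 34.0
247 62 [ 0.024  -0.     -0.0264] 34.0
253 64 [ 0.0228  0.     -0.0291] 34.0
259 66 [ 0.0219  0.     -0.0323] 34.0
265 66 [ 0.0208 -0.0003 -0.0348] 34.0
271 68 [ 0.0199  0.     -0.0376] 34.0
277 69 [ 0.019  -0.0001 -0.0401] 34.0
283 70 [ 0.0181  0.     -0.0426] 33.0
289 71 [ 0.0171 -0.0001 -0.0447] 36.0
295 70 [ 0.0153  0.0004 -0.0455] 40.0
301 72 [ 0.013   0.     -0.0455] 35.0
307 70 [ 0.0098  0.     -0.0443] 35.0
313 69 [ 0.0067 -0.0001 -0.0432] 35.0
319 68 [ 0.0034  0.     -0.0421] 35.0
325 66 [-0.0001  0.     -0.0407] 35.0
331 65 [-0.0036  0.0002 -0.0396] 35.0
337 64 [-0.0075  0.     -0.0381] 35.0
343 63 [-0.0111  0.0002 -0.0369] 35.0
349 64 [-0.0152 -0.0004 -0.0355] 35.0
355 60 [-0.0194 -0.     -0.034 ] 35.0
361 59 [-0.0238  0.0002 -0.0323] 25.0
373 42 [ 0.0113  0.0043 -0.0747] 42.0
```

View pics/wrist6.png

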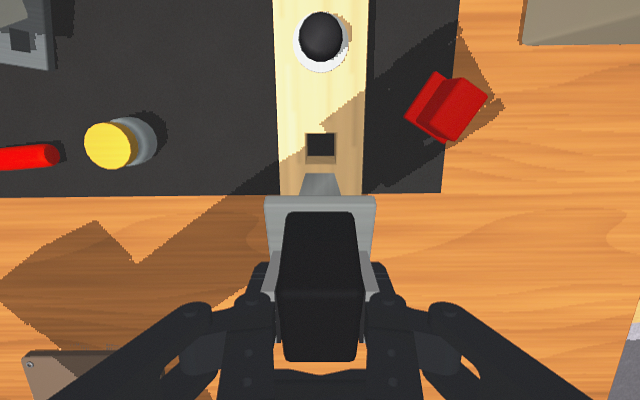

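The wrist depth gives a tilt of 19.6° (both grip faces agree), 5.4° short. I'll go back into the empty pocket and finish the tilt there.

>>> {"name": "step_arm", "arguments": {"targets": [[[0,0.07,0,0.3,0],[0,0,0,0.45,0],[0,0,0,0.5,0],[0,0,0,0.5,0],[0,0,0,0.5,0],[0,0,0,0.5,0],[0,0,0,0.4,0],[0,0,0,0.3,0],[0,0,0,0.2,0],[0,0,0,0,0]]]}}

```text
time: 10.43
eef_pos: [0.3572, -0.3234, 0.1001]
tcp_rot: [1.0, -0.006, -0.002, -0.002]
contact_force: [0.0, 1.2, -1.0]
opening: 0.345
```

>>> {"name": "step_arm", "arguments": {"targets": [[[0,0,0,0,0],[0,0,0,0.1,0],[0,0,0,0.1,0],[0,0,0,0,0],[0,0,0,0,0]]], "squeeze": 20}}

```text
time: 10.85
eef_pos: [0.3585, -0.3253, 0.0955]
tcp_rot: [1.0, -0.006, 0.0, 0.0]
contact_force: [0.1, 0.4, -1.5]
opening: 0.341
```

>>> {"name": "step_arm", "arguments": {"targets": [[[0,-0.05,0,0,0],[0,-0.05,0,0,0],[0,-0.05,0,0,0],[0,-0.05,0,0,0],[0,-0.05,0,0,0],[0,0,0,0,0],[0,0,0,0,0]]]}}

```text
time: 11.43
eef_pos: [0.3518, -0.3263, 0.0971]
tcp_rot: [1.0, -0.008, 0.005, 0.002]
contact_force: [8.7, 1.3, -2.2]
opening: 0.345
```

```bash
cat > tilt.py <<'E'
from h import *
d=cam('wrist');W=cloud(d)
s=get_state();p=s['eef_pos'];Rt=R.from_quat(s['tcp_rot'])
L=(W-p)@Rt.as_matrix()
m=(abs(L[...,1])<.012)&(L[...,2]<0.01)&(L[...,2]>-.075)&(L[...,0]>-.03)&(L[...,0]<.06)&(d['pixels'].max(-1)<60)
m[:180]=0
T=[];
rows=[(r,np.median(L[r][m[r]],0)) for r in range(180,362) if m[r].sum()>30]
r=np.array([a for a,_ in rows]);Q=np.array([b for _,b in rows])
i=np.argmin(Q[:,2]);e=5
f=Q[:i-e];t=Q[i+e:]
af=np.polyfit(f[3:,2],f[3:,0],1);at=np.polyfit(t[:-3,0],t[:-3,2],1)
print('tilt face',np.degrees(np.arctan(af[0])),'top',np.degrees(np.arctan(at[0])),'corner',Q[i].round(4))
# grip centre in tool frame from face/top lines intersect
z=(at[0]*af[1]+at[1])/(1-at[0]*af[0]);x=af[0]*z+af[1]
th=(np.arctan(af[0])+np.arctan(at[0]))/2
c=np.array([x,z])+.023*np.array([-np.cos(th),-np.sin(th)])+.023*np.array([-np.sin(th)*-1,np.cos(th)])
print('corner',x,z,'grip centre tool x,z',c.round(4),'tip',(c+.076*np.array([np.sin(th),np.cos(th)])).round(4))
print(p.round(4),s['contact_force'].round(2))
E
python3 tilt.py
```

```text
tilt face 21.28925725940849 top -21.106681446004444 corner [ 0.0146  0.0001 -0.0461]
corner 0.016154778030164234 -0.04704363916468079 grip centre tool x,z [-0.0068 -0.0241] tip [-0.0067  0.0519]
[ 0.3518 -0.3263  0.0971] [ 9.28 -0.   -1.17]
```

>>> {"name": "step_arm", "arguments": {"targets": [[[0,-0.04,0,0,0],[0,-0.04,0,0,0],[0,-0.04,0,0,0],[0,0,0,0,0],[0,0,0,0,0]]]}}

```text
time: 11.9
eef_pos: [0.347, -0.3266, 0.0975]
tcp_rot: [1.0, -0.007, 0.005, 0.002]
contact_force: [8.1, 0.2, -0.7]
opening: 0.343
```

```bash
sed -i "s/th=(np.arctan(af\[0\])+np.arctan(at\[0\]))\/2/th=(np.arctan(af[0])-np.arctan(at[0]))\/2/; s/c=np.array(\[x,z\]).*/c=np.array([x,z])+.023*np.array([-np.cos(th),np.sin(th)])+.023*np.array([np.sin(th),np.cos(th)])/" tilt.py; python3 tilt.py; python3 look.py 7
```

```text
tilt face 24.35978255709768 top -24.270688587415265 corner [ 0.0143  0.     -0.0467]
corner 0.01527668988132002 -0.04782612167410481 grip centre tool x,z [ 0.0038 -0.0174] tip [0.0351 0.0519]
[ 0.347  -0.3266  0.0975] [ 7.69  0.17 -0.33]
[ 0.347  -0.3267  0.0975] [8.17 0.08 0.2 ] 0.34604700884781614
```

View pics/look7.png

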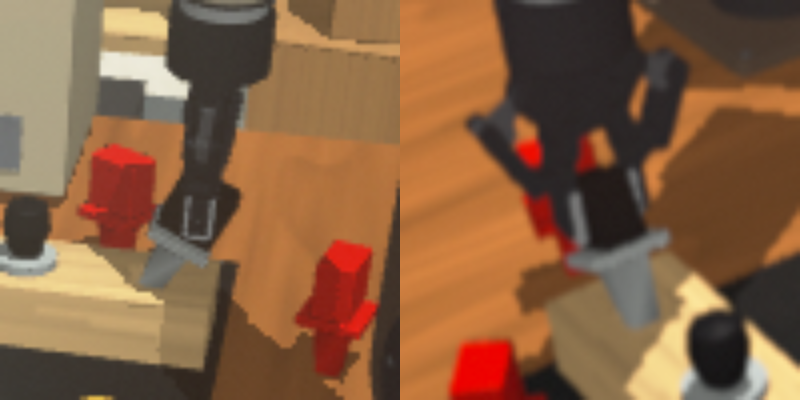

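>>> {"name": "step_arm", "arguments": {"targets": [[[0,-0.05,0,0,0],[0,0,0,0,0],[0,0,0,0,0]]]}}

```text
time: 12.3
eef_pos: [0.3449, -0.3267, 0.0975]
tcp_rot: [1.0, -0.007, 0.005, 0.002]
contact_force: [8.5, -0.0, 0.5]
opening: 0.345
```

>>> {"name": "step_arm", "arguments": {"targets": [[[0,0,0,0,0],[0,0,0,-0.2,0],[0,0,0,-0.4,0],[0,0,0,-0.5,0],[0,0,0,-0.5,0],[0,0,0,-0.5,0],[0,0,0,-0.5,0],[0,0,0,-0.5,0],[0,0,0,-0.5,0],[0,0,0,-0.4,0]]], "squeeze": 80}}

```text
time: 13.13
eef_pos: [0.3413, -0.3252, 0.2572]
tcp_rot: [1.0, -0.006, 0.0, 0.001]
contact_force: [0.1, -0.8, -2.3]
opening: 0.34
```

>>> {"name": "step_arm", "arguments": {"targets": [[[0,0,0,-0.4,0],[0,0,0,-0.4,0],[0,0,0,-0.2,0],[0,0,0,0,0],[0,0,0,0,0]]]}}

```text
time: 13.55
eef_pos: [0.3414, -0.325, 0.2952]
tcp_rot: [1.0, -0.006, -0.0, 0.0]
contact_force: [-0.2, 0.1, -1.9]
opening: 0.341
```

```bash
python3 tilt.py; python3 -c "
from h import *
s=get_state();print(s['tcp_rot'],s['eef_pos'],R.from_quat(s['tcp_rot']).as_matrix())"
```

```text
tilt face 25.351134301299304 top -25.174889276265663 corner [ 0.0137 -0.     -0.0478]
corner 0.015145228818942504 -0.04889962787805383 grip centre tool x,z [ 0.0042 -0.0183] tip [0.0366 0.0504]
[ 0.3412 -0.3247  0.2943] [-0.2  0.  -2.1]
[ 9.99980526e-01 -6.18328428e-03 -5.59995100e-04 -6.34003896e-04] [ 0.34118289 -0.324693    0.2942748 ] [[ 0.99992291 -0.01236704 -0.00111213]
 [-0.01236562 -0.99992273  0.00127491]
 [-0.00112781 -0.00126106 -0.99999857]]
```

The tilt is now 25.3°. I carry it to the standoff over the socket.

>>> {"name": "step_arm", "arguments": {"targets": [[[0,0,0,0,0.6],[0,0,0,0,0.6],[0,0,0,0,0.6],[0,0.05,-0.15,0,0],[0,0.1,-0.3,0,0],[0,0.14,-0.42,0,0],[0,0.14,-0.42,0,0],[0,0.14,-0.42,0,0],[0,0.14,-0.42,0,0],[0,0.14,-0.42,0,0]]]}}

```text
time: 14.43
eef_pos: [0.3927, -0.2282, 0.2946]
tcp_rot: [0.996, -0.084, -0.0, -0.001]
contact_force: [0.3, -0.1, -1.7]
opening: 0.338
```

>>> {"name": "step_arm", "arguments": {"targets": [[[0,0.14,-0.42,0,0],[0,0.14,-0.42,0,0],[0,0.14,-0.42,0,0],[0,0.14,-0.42,0,0],[0,0.14,-0.42,0,0],[0,0.14,-0.42,0,0],[0,0.14,-0.42,0,0],[0,0.14,-0.42,0,0],[0,0.14,-0.42,0,0],[0,0.14,-0.42,0,0]]]}}

```text
time: 15.27
eef_pos: [0.4757, -0.072, 0.2946]
tcp_rot: [0.997, -0.084, -0.001, -0.0]
contact_force: [0.2, -0.3, -2.2]
opening: 0.342
```

>>> {"name": "step_arm", "arguments": {"targets": [[[0,0.14,-0.42,0,0],[0,0.14,-0.42,0,0],[0,0.14,-0.42,0,0],[0,0.14,-0.42,0,0],[0,0.1,-0.3,0,0],[0,0.05,-0.15,0,0],[0,0,0,0,0],[0,0,0,0,0]]]}}

```text
time: 15.93
eef_pos: [0.5179, 0.0053, 0.295]
tcp_rot: [0.996, -0.084, -0.0, 0.0]
contact_force: [0.6, -0.2, -1.5]
opening: 0.342
```

```bash
python3 tilt.py; python3 -c "
from h import *
s=get_state();print(s['eef_pos'],R.from_quat(s['tcp_rot']).as_matrix())
save(load('wrist'),'wrist8.png')"
```

```text
tilt face 25.287611963099042 top -25.160435236026597 corner [ 0.014   0.0001 -0.0467]
corner 0.015001396355591473 -0.04785022336082757 grip centre tool x,z [ 0.004  -0.0172] tip [0.0364 0.0515]
[0.5179 0.0049 0.2951] [-0.09  0.13 -2.02]
[0.5178662  0.00490322 0.29513943] [[ 9.85745838e-01 -1.68240127e-01 -6.33820278e-04]
 [-1.68240367e-01 -9.85745941e-01 -3.44974560e-04]
 [-5.66747202e-04  4.46691393e-04 -9.99999740e-01]]
```

View pics/wrist8.png

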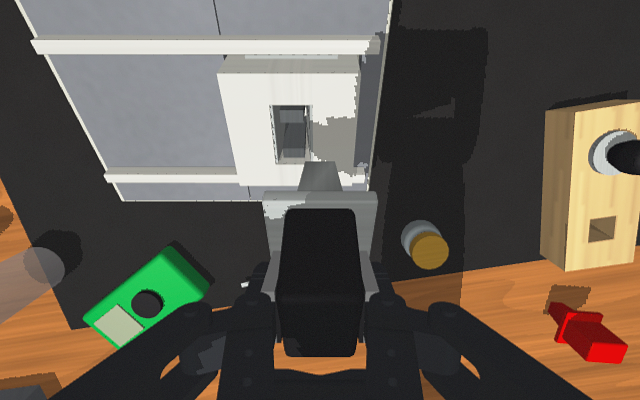

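The tilt has held. The socket mouth is visible at about (293,134), beyond the shank tip at (320,175). I re-measure the mouth from this view.

```bash
python3 - <<'E'
from h import *
d=load('wrist'); cv2.imwrite('pics/z8.png',cv2.resize(d['pixels'][50:210,200:390,::-1],None,fx=4,fy=3.7,interpolation=cv2.INTER_LINEAR))
W=cloud(d)
m=np.zeros((400,640),bool); m[76:100,230:350]=1; m[110:160,232:262]=1
P=W[m]; n0=np.array([-0.41687,0.0712,0.90617]);c=P.mean(0)
for _ in range(4):
    P=P[abs((P-c)@n0)<.004]; c=P.mean(0); n0=np.linalg.svd(P-c,full_matrices=False)[2][2];n0*=np.sign(n0[2])
print(len(P),n0,np.degrees(np.arccos(n0[2])),np.degrees(np.arctan2(-n0[1],-n0[0])),c)
np.savez('plane8.npz',n=n0,c=c)
E
```

```text
<stdin>:7: RuntimeWarning: Mean of empty slice.
  ret = um.true_divide(
Traceback (most recent call last):
IndexError: index 2 is out of bounds for axis 0 with size 0
```

View pics/z8.png

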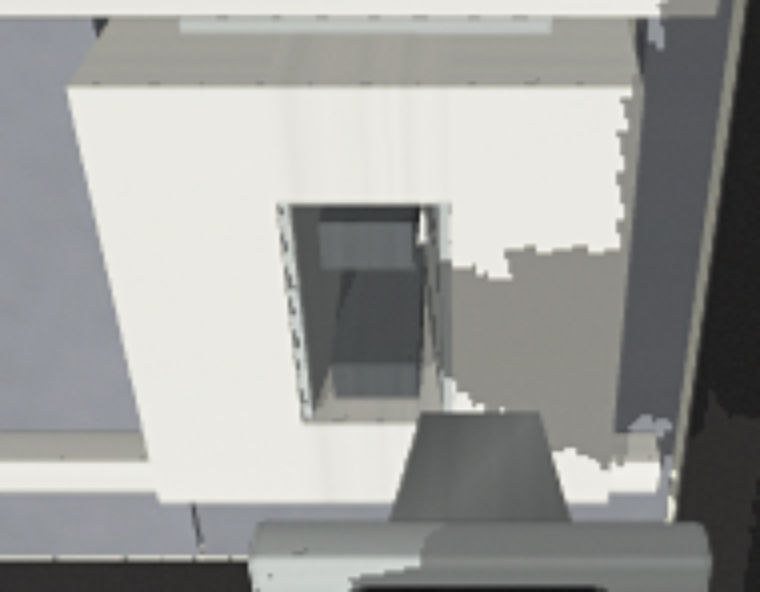

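```bash
python3 - <<'E'
from h import *
d=load('wrist');W=cloud(d)
m=np.zeros((400,640),bool); m[76:100,230:350]=1; m[110:160,237:262]=1
P=W[m];P=P[~np.isnan(P[:,0])]; n0=np.array([-0.41687,0.0712,0.90617]);c=np.median(P,0);print(len(P),c)
for _ in range(4):
    P=P[abs((P-c)@n0)<.004]; c=P.mean(0); n0=np.linalg.svd(P-c,full_matrices=False)[2][2];n0*=np.sign(n0[2])
print(len(P),n0,np.degrees(np.arccos(n0[2])),np.degrees(np.arctan2(-n0[1],-n0[0])))
K=d['mtx'];Rm=cv2.Rodrigues(d['rvec'])[0];C=-Rm.T@d['tvec'].ravel()
def pl(x,y):
    r=Rm.T@np.linalg.inv(K)@[x/4+199.6,y/3.7+49.6,1]; return C+r*((c-C)@n0)/(r@n0)
ey=np.array([.1684,.9857,0]);ex=np.cross(ey,n0)
S0=np.array([0.5703,0.0182,0.1685])
for L in [[(278,205),(450,205),(444,412),(307,420)],[(68,88),(638,88),(608,500),(158,500)]]:
    Q=np.array([pl(*q) for q in L]);print(Q.mean(0).round(4));print(np.c_[(Q-S0)@ex,(Q-S0)@ey,(Q-S0)@n0].round(4))
s=get_state();Rt=R.from_quat(s['tcp_rot']).as_matrix()
gc=s['eef_pos']+Rt@[.004,0,-.0172]
print('grip rel socket x,y,z',((gc-S0)@ex).round(4),((gc-S0)@ey).round(4),((gc-S0)@n0).round(4))
# tip edge in zoom: (420,410),(541,410) -> check lateral via depth
t=W[160,300:345]; print(np.c_[t@np.array([1,0,0]),(t-S0)@ex,(t-S0)@ey,(t-S0)@n0][::4].round(4))
E
```

```text
4109 [0.60185425 0.0301886  0.18335213]
4109 [-0.41751537  0.07070154  0.90591512] 25.053182181116735 -9.611219811859707
[0.5708 0.0181 0.1685]
[[ 0.0261  0.0157 -0.0002]
 [ 0.0261 -0.0161 -0.0002]
 [-0.0241 -0.0142 -0.0002]
 [-0.0263  0.0148 -0.0002]]
[0.5702 0.0183 0.1682]
[[ 0.0495  0.0497 -0.0002]
 [ 0.0496 -0.049  -0.0002]
 [-0.0498 -0.0503 -0.0002]
 [-0.0499  0.05   -0.0002]]
grip rel socket x,y,z 0.0197 -0.0219 0.1496
[[ 5.478e-01 -2.670e-02 -5.000e-03 -5.300e-03]
 [ 5.471e-01 -2.710e-02 -8.400e-03 -5.900e-03]
 [ 5.465e-01 -2.750e-02 -1.180e-02 -6.400e-03]
 [ 5.468e-01 -2.430e-02 -1.530e-02 -1.900e-03]
 [ 5.466e-01 -2.320e-02 -1.870e-02 -3.000e-04]
 [ 5.463e-01 -2.230e-02 -2.210e-02  9.000e-04]
 [ 5.455e-01 -2.300e-02 -2.540e-02 -0.000e+00]
 [ 5.450e-01 -2.270e-02 -2.880e-02  4.000e-04]
 [ 5.445e-01 -2.260e-02 -3.210e-02  5.000e-04]
 [ 5.436e-01 -2.380e-02 -3.560e-02 -1.200e-03]
 [ 5.433e-01 -2.300e-02 -3.880e-02 -1.000e-04]
 [ 5.426e-01 -2.310e-02 -4.220e-02 -3.000e-04]]
```

>>> {"name": "step_arm", "arguments": {"targets": [[[0,0,-0.2,0,0],[0,0,-0.25,0.1,0],[0,0.03,-0.1,0.25,0],[0,0.04,0,0.35,0],[0,0.04,0,0.35,0],[0,0.04,0,0.3,0],[0,0.02,0,0.18,0],[0,0,0,0,0],[0,0,0,0,0],[0,0,0,0,0]]]}}

```text
time: 16.82
eef_pos: [0.529, 0.0256, 0.2349]
tcp_rot: [0.996, -0.085, 0.001, 0.0]
contact_force: [0.3, -0.4, -1.1]
opening: 0.341
```

```bash
cat > rel.py <<'E'
from h import *
n0=np.array([-.4172,.0710,.9061]);ey=np.array([.1680,.9858,0]);ex=np.cross(ey,n0)
S0=np.array([0.5703,0.0182,0.1685])
s=get_state();Rt=R.from_quat(s['tcp_rot']).as_matrix()
def rel(g=(.004,0,-.0175)):
    gc=s['eef_pos']+Rt@np.array(g); f=s['contact_force']
    print('grip rel x,y,z mm',(1000*np.array([(gc-S0)@ex,(gc-S0)@ey,(gc-S0)@n0])).round(1),'F',np.array([f@ex,f@ey,f@n0]).round(1),'t',round(s['time'],2),'op',round(s['opening'],3))
rel()
E
python3 tilt.py; python3 rel.py; python3 look.py 9; python3 -c "
from h import *
save(load('wrist'),'wrist9.png')"
```

```text
tilt face 25.3975212499535 top -25.135533532952053 corner [ 0.0123  0.0001 -0.0464]
corner 0.014870828177144673 -0.0476031854463774 grip centre tool x,z [ 0.0039 -0.017 ] tip [0.0363 0.0517]
[0.5292 0.0255 0.2352] [-0.46 -0.79 -1.39]
grip rel x,y,z mm [ 1.4  0.3 92.3] F [-0.9 -0.9 -1.1] t 16.87 op 0.339
[0.5291 0.0256 0.2352] [ 1.04 -0.17 -2.11] 0.3402424159309546
```

View pics/look9.png

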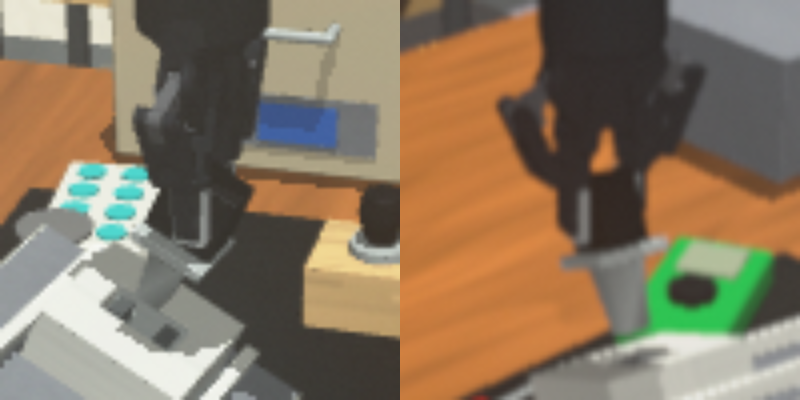

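View pics/wrist9.png

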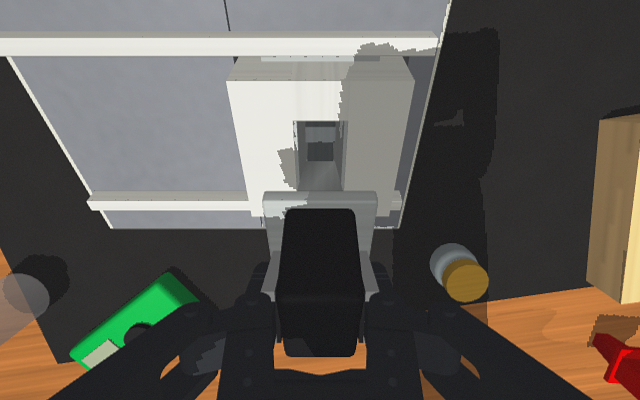

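>>> {"name": "step_arm", "arguments": {"targets": [[[0,0.02,0,0.12,0],[0,0.05,0,0.113,0],[0,0.053,0,0.113,0],[0,0.053,0,0.113,0],[0,0.053,0,0.113,0],[0,0.053,0,0.113,0],[0,0.053,0,0.113,0],[0,0.053,0,0.113,0],[0,0,0,0,0]]]}}

```text
time: 17.72
eef_pos: [0.5441, 0.0229, 0.1966]
tcp_rot: [0.996, -0.085, -0.0, 0.0]
contact_force: [0.3, 0.5, -1.1]
opening: 0.344
```

```bash
python3 rel.py;python3 tilt.py; python3 look.py 10
```

```text
grip rel x,y,z mm [-1.2  0.3 50.9] F [-0.3  0.5 -1. ] t 17.72 op 0.344
tilt face 25.473657482957847 top -25.228221444713853 corner [ 0.013  -0.     -0.0463]
corner 0.015139232088429377 -0.04745272667203632 grip centre tool x,z [ 0.0042 -0.0168] tip [0.0367 0.0519]
[0.5439 0.023  0.1971] [ 0.42  0.36 -0.97]
[0.5439 0.023  0.1977] [-0.18 -0.51 -2.16] 0.33794611199012464
```

View pics/look10.png

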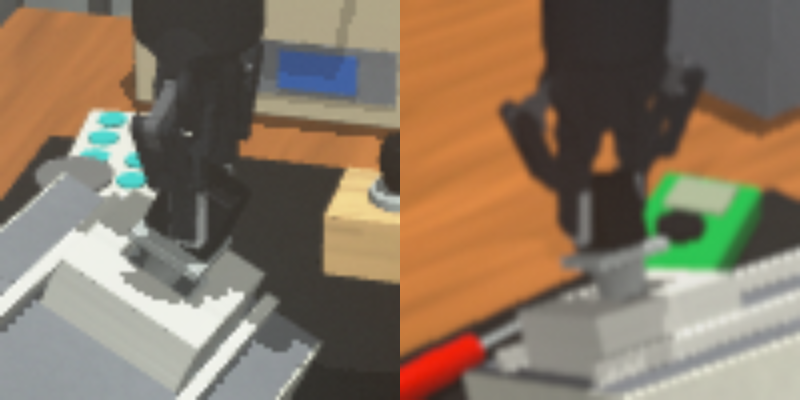

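The shank is entering the socket with no contact force, so I press on along the axis.

>>> {"name": "step_arm", "arguments": {"targets": [[[0,0.045,0,0.06,0],[0,0.03,0,0.06,0],[0,0.025,0,0.055,0],[0,0.021,0,0.045,0],[0,0,0,0,0]]], "squeeze": 100}}

```text
time: 18.28
eef_pos: [0.5486, 0.0222, 0.1889]
tcp_rot: [0.996, -0.085, -0.0, -0.0]
contact_force: [-1.1, 0.3, -0.9]
opening: 0.336
```

```bash
python3 rel.py
```

```text
grip rel x,y,z mm [-0.3  0.3 41.9] F [-1.5  0.1 -0.4] t 18.28 op 0.336
```

>>> {"name": "step_arm", "arguments": {"targets": [[[0,0.021,0,0.045,0],[0,0.021,0,0.045,0],[0,0.021,0,0.045,0],[0,0,0,0,0]]]}}

```text
time: 18.62
eef_pos: [0.5509, 0.0219, 0.1843]
tcp_rot: [0.996, -0.084, -0.001, -0.0]
contact_force: [-4.3, -0.2, 4.5]
opening: 0.34
```

```bash
python3 rel.py
```

```text
grip rel x,y,z mm [-0.1  0.4 36.8] F [-1.9 -0.9  5.9] t 18.62 op 0.34
```

>>> {"name": "step_arm", "arguments": {"targets": [[[0,0.021,0,0.045,0],[0,0.021,0,0.045,0],[0,0.021,0,0.045,0],[0,0,0,0,0]]]}}

```text
time: 18.95
eef_pos: [0.5532, 0.0216, 0.1798]
tcp_rot: [0.996, -0.084, -0.001, -0.0]
contact_force: [-7.4, 1.2, 8.4]
opening: 0.335
```

```bash
python3 rel.py;python3 tilt.py; python3 look.py 11
```

```text
grip rel x,y,z mm [ 0.   0.5 31.7] F [-3.2 -0.1 10.8] t 18.95 op 0.335
tilt face 25.205389390956448 top -25.06536640409156 corner [ 0.0137 -0.0002 -0.047 ]
corner 0.015049701347737723 -0.04792085621909926 grip centre tool x,z [ 0.004  -0.0173] tip [0.0363 0.0515]
[0.5532 0.0216 0.1798] [-6.94  0.78  8.99]
[0.5532 0.0216 0.1797] [-6.82  1.09  8.73] 0.3417522513391922
```

View pics/look11.png

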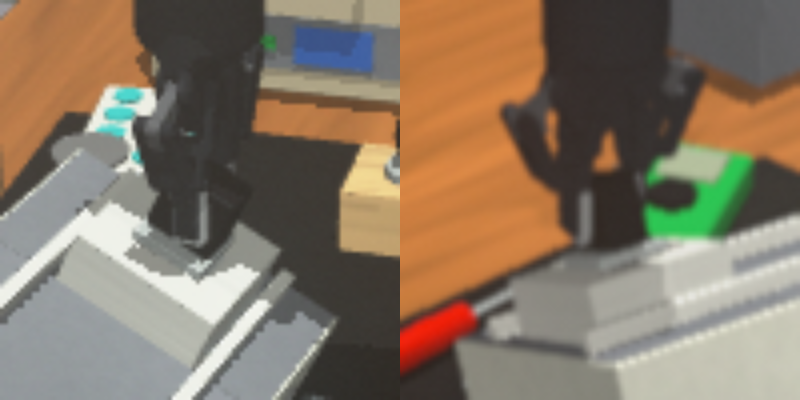

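>>> {"name": "step_arm", "arguments": {"targets": [[[0,0.021,0,0.045,0],[0,0.01,0,0.022,0],[0,0,0,0,0]]]}}

```text
time: 19.35
eef_pos: [0.5538, 0.0216, 0.179]
tcp_rot: [0.996, -0.084, -0.002, -0.0]
contact_force: [-14.0, 1.5, 18.5]
opening: 0.338
```

```bash
python3 rel.py
```

```text
grip rel x,y,z mm [ 0.3  0.5 30.7] F [-4.9 -0.9 22.7] t 19.35 op 0.338
```

>>> {"name": "step_arm", "arguments": {"targets": [[[0,0.017,0,0.036,0],[0,0,0,0,0]]]}}

```text
time: 19.52
eef_pos: [0.5539, 0.0216, 0.179]
tcp_rot: [0.996, -0.084, -0.003, 0.0]
contact_force: [-18.0, 2.4, 23.4]
opening: 0.34
```

```bash
python3 rel.py; python3 look.py 12; python3 tilt.py; python3 - <<'E'
from h import *
d=load('wrist');save(d,'wrist12.png');W=cloud(d)
n0=np.array([-.4172,.0710,.9061]);S0=np.array([0.5703,0.0182,0.1685])
H=(W-S0)@n0*1000
for r in range(150,230,6): print(r,H[r,[270,300,320,340,370]].round(1))
E
```

```text
grip rel x,y,z mm [ 0.4  0.6 30.6] F [-6.6 -0.7 28.9] t 19.52 op 0.34
[0.5539 0.0216 0.1789] [-18.84   2.05  23.07] 0.33795285033181727
tilt face 25.22304960224311 top -25.116712109140305 corner [ 0.0136 -0.     -0.0469]
corner 0.014999349272325428 -0.04797505910632751 grip centre tool x,z [ 0.004  -0.0174] tip [0.0363 0.0514]
[0.5539 0.0216 0.1789] [-17.87   1.57  22.48]
150 [-0.8  0.   0.  -0.   0. ]
156 [-1.  -0.6 -0.7 -0.   0.4]
162 [ 0.3 -0.7  0.5 -0.7 -0.5]
168 [ 0.  -0.3 -1.2 -0.2 -1.3]
174 [-0.8 -0.4 -0.7  0.1 -0.4]
180 [-0.4 -0.1 -0.1  0.3 -0.1]
186 [ 0.2 -0.4 -0.2 -0.1 -0.5]
192 [1.8 0.7 0.9 1.1 1.9]
198 [5.7 5.3 5.4 5.7 5.1]
204 [6.7 7.  7.  8.  7. ]
210 [ 7.9 11.  11.2 11.1  7.4]
216 [ 7.3 14.9 14.2 13.7  7.2]
222 [ 7.3 18.4 17.6 18.4  7.1]
228 [ 8.2 21.1 20.8 20.6  6.8]
```

View pics/wrist12.png

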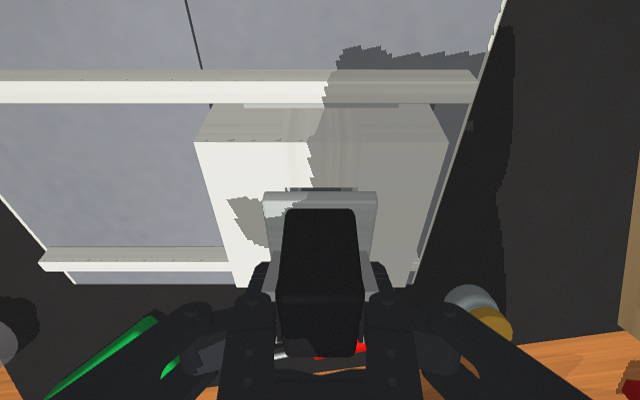

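The collar's top reads 7–8 mm above the cover and the collar is 8 mm thick, so it is down on the cover. The force reached 29 N with no further travel. Now I lift along the socket axis.

>>> {"name": "step_arm", "arguments": {"targets": [[[0,-0.032,0,-0.068,0],[0,-0.032,0,-0.068,0],[0,-0.032,0,-0.068,0],[0,-0.032,0,-0.068,0],[0,-0.032,0,-0.068,0],[0,0,0,0,0]]]}}

```text
time: 20.17
eef_pos: [0.5492, 0.0223, 0.1875]
tcp_rot: [0.996, -0.085, -0.0, -0.0]
contact_force: [2.4, 1.4, -3.6]
opening: 0.342
```

```bash
python3 rel.py
```

```text
grip rel x,y,z mm [-0.4  0.4 40.5] F [ 0.4  1.8 -4.1] t 20.17 op 0.342
```

>>> {"name": "step_arm", "arguments": {"targets": [[[0,-0.032,0,-0.068,0],[0,-0.032,0,-0.068,0],[0,-0.032,0,-0.068,0],[0,-0.032,0,-0.068,0],[0,-0.032,0,-0.068,0],[0,-0.032,0,-0.068,0],[0,-0.032,0,-0.068,0],[0,0,0,0,0]]]}}

```text
time: 20.83
eef_pos: [0.5401, 0.0238, 0.2073]
tcp_rot: [0.996, -0.084, -0.0, -0.0]
contact_force: [1.6, 1.0, -4.6]
opening: 0.338
```

```bash
python3 rel.py; python3 look.py 13;python3 tilt.py; python3 - <<'E'
from h import *
d=load('wrist');save(d,'wrist13.png');W=cloud(d)
n0=np.array([-.4172,.0710,.9061]);S0=np.array([0.5703,0.0182,0.1685])
H=(W-S0)@n0*1000
for r in range(150,230,6): print(r,H[r,[270,300,320,340,370]].round(1))
E
```

```text
grip rel x,y,z mm [-0.4  0.4 62.3] F [-0.7  1.2 -4.7] t 20.83 op 0.338
[0.5403 0.0237 0.2068] [ 1.52  3.23 -4.81] 0.34115158448282124
tilt face 25.22717997475491 top -25.112967160255227 corner [ 0.0143  0.0001 -0.0469]
corner 0.015012108119503504 -0.048021696050067966 grip centre tool x,z [ 0.004  -0.0174] tip [0.0363 0.0514]
[0.5403 0.0237 0.2066] [ 1.52  1.33 -5.21]
150 [30.7 31.1 29.9 30.3 30.7]
156 [31.  30.4 30.1 30.7 30.4]
162 [29.3 30.6 30.6 29.9 29.4]
168 [30.4 30.3 30.3 30.8 30.4]
174 [30.4 30.9 30.2 30.2 31.2]
180 [31.4 30.7 30.4 30.6 30.5]
186 [30.5 10.5 25.7 11.4 30. ]
192 [32.9 32.5 32.4 33.3 33.4]
198 [36.5 37.1 36.1 37.4 37.4]
204 [38.9 38.7 38.3 38.8 38.9]
210 [37.9 42.  43.  42.2 38.9]
216 [38.2 46.2 45.6 44.7 38.7]
222 [38.2 48.7 49.5 49.3 38.6]
228 [37.9 52.4 53.2 52.4 38.2]
```

View pics/look13.png

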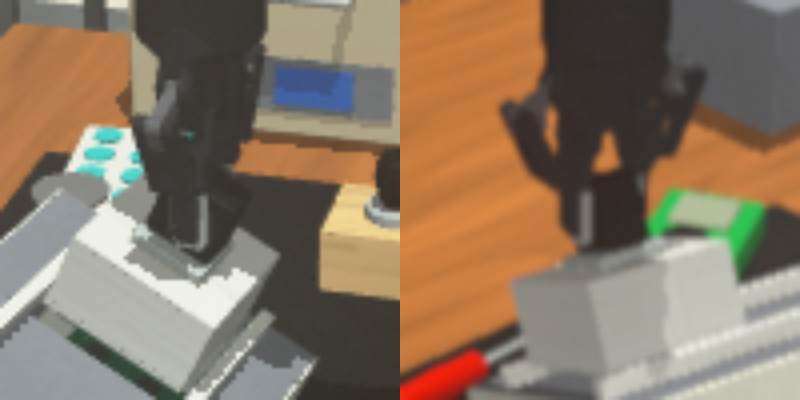

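The cover is lifted 30.5 mm with the collar still home. Now I slide it to the parking end.

>>> {"name": "step_arm", "arguments": {"targets": [[[0,0,-0.1,0,0],[0,0,-0.2,0,0],[0,0,-0.25,0,0],[0,0,-0.25,0,0],[0,0,-0.25,0,0],[0,0,-0.25,0,0],[0,0,-0.25,0,0],[0,0,-0.25,0,0],[0,0,-0.2,0,0],[0,0,0,0,0]]]}}

```text
time: 21.82
eef_pos: [0.5541, 0.1048, 0.2066]
tcp_rot: [0.996, -0.084, 0.0, -0.001]
contact_force: [2.0, 0.8, -5.0]
opening: 0.336
```

```bash
python3 rel.py
```

```text
grip rel x,y,z mm [-0.5 82.6 61.6] F [-0.4  1.1 -5.3] t 21.82 op 0.336
```

>>> {"name": "step_arm", "arguments": {"targets": [[[0,0,-0.15,0,0],[0,0,-0.15,0,0],[0,0,-0.15,0,0],[0,0,-0.12,0,0],[0,0,-0.1,0,0],[0,0,-0.06,0,0],[0,0,-0.05,0,0],[0,0,-0.05,0,0],[0,0,0,0,0]]]}}

```text
time: 22.57
eef_pos: [0.5595, 0.1357, 0.2066]
tcp_rot: [0.996, -0.085, 0.0, -0.0]
contact_force: [2.2, -0.1, -4.5]
opening: 0.332
```

```bash
python3 rel.py
```

```text
grip rel x,y,z mm [ -0.4 114.   61.5] F [ 0.1  0.3 -5. ] t 22.57 op 0.332
```

>>> {"name": "step_arm", "arguments": {"targets": [[[0,0,-0.05,0,0],[0,0,-0.03,0,0],[0,0,0,0,0]]]}}

```text
time: 22.82
eef_pos: [0.5598, 0.137, 0.2064]
tcp_rot: [0.996, -0.085, -0.0, 0.002]
contact_force: [0.2, -5.7, -4.1]
opening: 0.338
```

```bash
python3 rel.py
```

```text
grip rel x,y,z mm [ -0.4 115.4  61.3] F [-0.7 -5.6 -4.2] t 22.82 op 0.338
```

It is at the stop (−5.6 N at 115 mm). I lower it onto the parking deck.

>>> {"name": "step_arm", "arguments": {"targets": [[[0,0.021,0.02,0.045,0],[0,0.021,0,0.045,0],[0,0.021,0,0.045,0],[0,0.021,0,0.045,0],[0,0.021,0,0.045,0],[0,0.01,0,0.022,0],[0,0,0,0,0]]]}}

```text
time: 23.4
eef_pos: [0.5641, 0.1361, 0.1974]
tcp_rot: [0.996, -0.085, -0.001, 0.001]
contact_force: [-1.2, -5.2, -0.8]
opening: 0.342
```

```bash
python3 rel.py
```

```text
grip rel x,y,z mm [ -0.2 115.3  51.3] F [-0.6 -5.3 -0.6] t 23.4 op 0.342
```

>>> {"name": "step_arm", "arguments": {"targets": [[[0,0.016,0,0.034,0],[0,0.01,0,0.022,0],[0,0,0,0,0]]]}}

```text
time: 23.65
eef_pos: [0.5644, 0.1362, 0.1974]
tcp_rot: [0.996, -0.084, -0.002, 0.001]
contact_force: [-8.5, -6.4, 8.9]
opening: 0.34
```

```bash
python3 rel.py; python3 - <<'E'
from h import *
d=cam('wrist');save(d,'wrist14.png');W=cloud(d)
n0=np.array([-.4172,.0710,.9061]);S0=np.array([0.5703,0.0182,0.1685])
H=(W-S0)@n0*1000
for r in range(150,230,12): print(r,H[r,[270,300,320,340,370]].round(1))
E
python3 look.py 14
```

```text
grip rel x,y,z mm [1.000e-01 1.153e+02 5.110e+01] F [-2.9 -7.7 11.1] t 23.65 op 0.34
150 [19.5 20.5 19.4  nan 20.5]
162 [19.8 20.8 20.  19.7 20.1]
174 [20.1 20.  19.7 19.5 20.6]
186 [19.5  0.7 14.3 14.1 20.8]
198 [25.9 26.2 25.3 26.1 25.7]
210 [27.  30.7 31.9 30.9 27.7]
222 [27.5 38.3 38.2 38.5 28.3]
[0.5644 0.1362 0.1973] [-8.22 -5.66  8.84] 0.3375488502893219
```

View pics/look14.png

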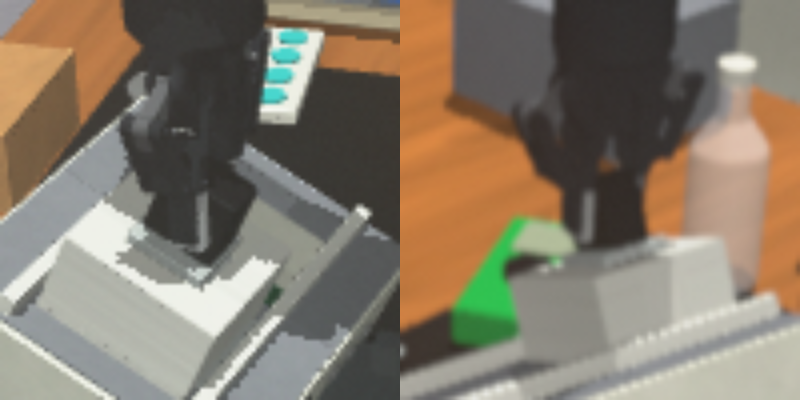

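The cover reads 20 mm with the collar at 28 mm (8 mm above it), and it is at the stop. I ease the load off, open the jaws partway and check bottle clearance before rising.

>>> {"name": "step_arm", "arguments": {"targets": [[[0,-0.018,0.025,-0.04,0],[0,0,0,0,0],[0.36,0,0,0,0],[0.45,0,0,0,0],[0.55,0,0,0,0],[0.55,0,0,0,0],[0.55,0,0,0,0],[0.55,0,0,0,0]]], "squeeze": 20}}

```text
time: 24.47
eef_pos: [0.5647, 0.1361, 0.1962]
tcp_rot: [0.996, -0.084, 0.0, -0.0]
contact_force: [0.2, 0.3, -1.4]
opening: 0.549
```

```bash
python3 rel.py; python3 look.py 15; python3 - <<'E'
from h import *
d=cam('wrist');save(d,'wrist15.png')
s=load('scene');W=cloud(s)
u,v=proj(s,get_state()['eef_pos'])[0].astype(int);print(u,v)
for q in [(u+33,v-18),(u+33,v+0),(u+33,v+10)]: print(q,W[q[1],q[0]].round(3))
E
```

```text
grip rel x,y,z mm [ -0.2 115.3  49.9] F [-0.5  0.3 -1.3] t 24.47 op 0.549
[0.5646 0.1359 0.1961] [-0.35  0.37  0.29] 0.5497682203192921
382 178
(np.int64(415), np.int64(160)) [0.451 0.403 0.123]
(np.int64(415), np.int64(178)) [0.458 0.402 0.063]
(np.int64(415), np.int64(188)) [0.456 0.41  0.023]
```

View pics/wrist15.png

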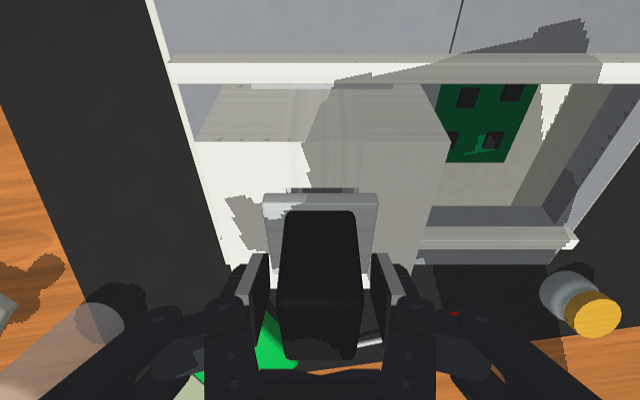

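The pads are clear of the grip on both sides and the bottle is about 0.25 m away. I rise straight up.

>>> {"name": "step_arm", "arguments": {"targets": [[[0.65,0,0,-0.05,0],[0.65,0,0,-0.1,0],[0.65,0,0,-0.2,0],[0.65,0,0,-0.3,0],[0.65,0,0,-0.4,0],[0.65,0,0,-0.4,0],[0.65,0,0,-0.4,0],[0.65,0,0,-0.4,0],[0.65,0,0,-0.3,0],[0.65,0,0,0,0]]]}}

```text
time: 25.45
eef_pos: [0.5661, 0.1359, 0.303]
tcp_rot: [0.996, -0.085, 0.004, -0.001]
contact_force: [-1.0, -0.3, 0.4]
opening: 0.65
```

```bash
python3 - <<'E'
from h import *
for n in ['scene','side','wrist']: save(cam(n),n+'16.png')
d=load('wrist');W=cloud(d)
s=get_state();print(s['time'],s['eef_pos'],s['contact_force'])
n0=np.array([-.4172,.0710,.9061]);ey=np.array([.1680,.9858,0]);ex=np.cross(ey,n0);S0=np.array([0.5703,0.0182,0.1685])
D=W-S0;H=D@n0;X=D@ex;Y=D@ey
g=d['pixels']
near=(abs(X)<.06)&(Y>.04)&(Y<.18)
for nm,m in [('cover',near&(abs(H-.020)<.003)&(g.min(-1)>90)),('collar',near&(abs(H-.028)<.0025)),('griptop',near&(abs(H-.074)<.004))]:
    print(nm,m.sum(),'H',np.median(H[m]).round(4),'X',np.percentile(X[m],[1,99]).round(4),'Y',np.percentile(Y[m],[1,99]).round(4))
m=near&(abs(H-.074)<.004);P=W[m];nn=np.linalg.svd(P-P.mean(0),full_matrices=False)[2][2];print('grip top normal vs n',np.degrees(np.arccos(abs(nn@n0))))
E
```

```text
25.6 [0.5642426  0.13574999 0.2976177 ] [-0.26348333  0.51014085 -0.06335409]
cover 9174 H 0.0198 X [-0.0486  0.0501] Y [0.0646 0.1632]
collar 1382 H 0.0278 X [-0.0233  0.0254] Y [0.0902 0.1397]
griptop 2239 H 0.0738 X [-0.0214  0.023 ] Y [0.1005 0.1296]
grip top normal vs n 1.1457099984391736
```

View pics/wrist16.png

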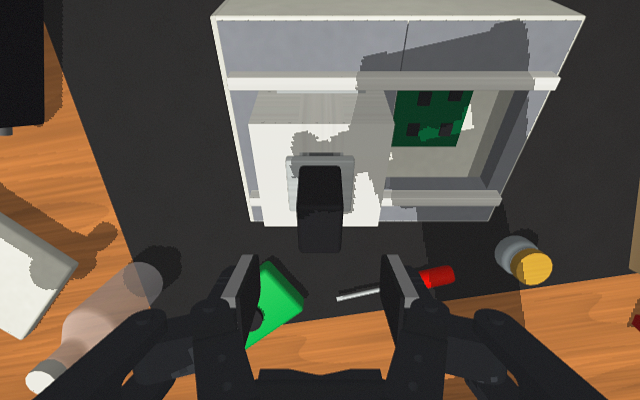

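View pics/scene16.png

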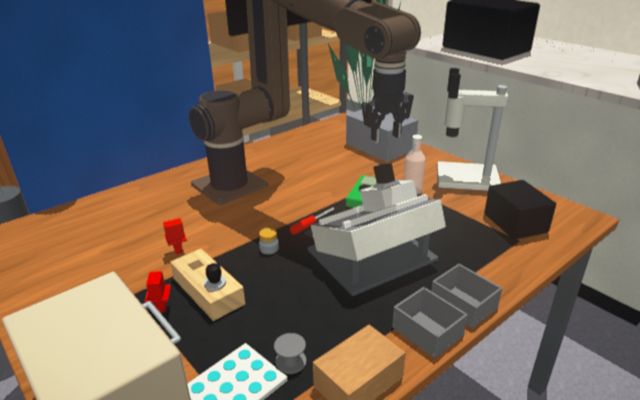

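The cover is centred at 113.9 mm along the channels and 19.8 mm high. The collar's top is 8.0 mm above it, the handle stands in it, and the bystanders look unmoved. I'm handing in.

```bash
python3 -c "
from plant import *
print(sign_off())"
```

```text
the job is handed in; nothing more can be done
None
```

The job is done and handed in, about 25.6 s into the 51 s allowed. The cover is parked at the far end with the handle standing in it, and the gripper is raised clear of everything.

- **Handle:** I took the flat-sided handle from the rack. The gripper can't tilt, so I levered the shank against the rack pocket to turn the handle in the pads. The first try gave only 19.6°, so I went back into the pocket and brought it to about 25.3°.
- **Driving home:** I pressed it into the socket along its axis, reaching about 29 N with no further travel at the end.
- **Cover:** I lifted it about 30 mm and slid it until it met the stop. I then lowered it onto the parking deck, released the handle and rose clear.

| Last check | Measured | Expected |
|---|---|---|
| Slide along the channels | 113.9 mm | 114 mm |
| Cover height | 19.8 mm | 20 mm |
| Collar top above cover | 8.0 mm | 8 mm (collar thickness) |

- **One small disagreement:** the handle's top face read about 1.1° off the slope's normal. That is probably fit noise, as the collar height agrees.
- **Bystanders:** the other tool, the bottle, reel, jar and screwdriver and the red look-alikes look unmoved in the last pictures; I didn't measure them again.

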